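# Clamp a filter cube with an eccentric knob

## Task

Load the black microscope filter cube into the clamping fixture: set it down on the plate between the fence and the eccentric, long sides along the fence, and slide it gently up against the end stop. Then turn the eccentric's knob clockwise until you feel its lobe press the cube against the fence and hold it finger-tight (about 10 N, well short of 20 N), and let go. Leave everything else as it is.

Things in the scene. Friction and masses are not known exactly. Their poses are not given: they have to be found in the camera images.
- fixture: Bright aluminium base plate 160 x 146 x 10 mm, bolted down. Origin: centre of its underside; x along the fence to the end stop, y to the fence, z up. Fence: steel bar 96 x 22 mm, 12 mm higher than the plate, near face along x at about y = +20 mm; bolted through slots, it may stand 2 mm either way, so where the lobe bears must be felt. Eccentric's axis: x = 0, y = -40.5 mm.
- stop_face (a point): Foot of the end stop's near face, at the plate's top (10 mm above the table), axes as the fixture's. The stop is a steel block, 16 mm (x) by 26 mm (y), 8 mm higher than the plate. With the cube against it the cube's centre is 23 mm from here along -x, 18 mm higher. Keep fingers that hold the cube above the stop and the fence.
- knob_grip (a point): Middle of the knob's black pinch bar, on the eccentric's axis, 70 mm above the table. Bar: 36 mm long along this point's x axis, 12 mm thick along y, 26 mm high (54 to 80 mm above the table), on a hub 21 mm thick. A seated cube's top is at 46 mm: keep the fingertips above 48 mm when turning. The bar turns with the eccentric.
- cam (a joint): Eccentric's angle, rad, 0 to 2.9, growing clockwise from above. Steel disc 38 mm across, 14 high, 7 mm off centre: it reaches 19 - 7 cos(angle) mm from its axis to the fence. It bears between 1.45 and 2.2. It drags with up to 0.15 N m and stays where left. Bearing, the moment to turn it rises by about 0.02 N m per N of clamping force, the force by about 10 N per 0.1 rad.
- cube_center (a point): Centre of the filter cube, half-way up: a plain black block with a round glass window in its top. 46 mm long (its x), 40 mm wide (y), 36 mm high, 0.13 to 0.21 kg. Between fence and slack eccentric there is 5 to 10 mm to spare, about centred on y = -4 mm of the fixture; take the cube by its two ends, upper half. Either end may go to the stop.
Not all that is in view belongs to the job. There is more than one size of the part that bears cube_center; the job needs the middle-sized.

How it is judged:
At the end, for the whole second after the job is handed in: The cube stands flat on the plate, against the end stop within 2 mm, square to the fixture within 0.05 rad and pressed against the fence, with the eccentric bearing on it with 5 to 20 N; cube and knob at rest (contact force between cam and filter_cube between 5 and 20 N and contact force between fence and filter_cube above 3 N and x of cube_center in the frame of fixture between -0.002 and 0.002 m and z of cube_center in the frame of fixture below 0.03 m and angle between cube_center's own z axis and vertical below 0.05 rad and angle between the x axis of cube_center and the x axis of fixture, either way round below 0.05 rad and linear speed of filter_cube below 0.01 m/s and velocity of joint cam below 0.05 rad/s); the robot touches nothing.
It fails at once if the eccentric is forced onto the cube with more than 25 N (contact force between cam and filter_cube above 25 N).
It fails at once if the cube is rammed into the end stop with more than 40 N (contact force between fixture_c1 and filter_cube above 40 N).
It fails at once if the cube is dropped onto the fixture from more than about a centimetre (horizontal distance between cube_center and fixture below 0.08 m and z of cube_center in the frame of fixture below 0.06 m and linear speed of filter_cube above 0.5 m/s).
It fails at once if another thing on the table is shifted by more than 20 mm (distance of any of cage_cube, objective_can, objective, culture_dish, ball_driver, slide_box, retaining_ring from where it was at the start of the episode above 0.02 m).
It also fails if it takes over 72 s, if anything falls off the work surface, if the arm or the gripper's body presses on something with over 40 N, if the wrist force passes 120 N, or if a joint passes its speed limit or range.

## Robot

A 7-joint arm with a two-finger parallel gripper is mounted at the origin on the work surface. World frame = base frame: x ahead of the robot, y to its left, z up, the work surface at z = 0. Lengths are in m, angles in rad, forces in N, time in s.
With the tool pointing down it reaches from about 0.35 to 0.9 m from the base axis. Payload 8.1 kg.
Tool frame: the origin (TCP) lies between the finger pads; the fingertips stand ahead of it and the grasp point (between the pads) is the TCP (arm.nose_length is the z of the fingertips in the tool frame, in m); z points along the fingers, y is the line along which they close (so a half turn about z gives the same grasp; the last joint's range is limited). The gripper opens to 92 mm and grips with 3 to 60 N. Pads are 19 mm wide; open, the fingers measure 130 mm over their backs; the gripper's body (75 mm by 190 mm) begins 47 mm behind the grasp point.
Start: joints at [-1.256, 0.434, 0.025, 1.573, -0.012, 1.134, -0.075], TCP at [0.254, 0.571, 0.218] pointing down, gripper open.
Joint ranges: [-2.62, 2.62], [-0.44, 2.09], [-1.27, 1.32], [0.08, 2.57], [-1.32, 4.46], [0.12, 2], [-2.74, 2.74]. Speed limits (rad/s): [2.22, 2.22, 3.01, 3.01, 3.14, 3.14, 3.14].

## Interface

Orientations are given as a rotation vector (axis times angle).
In Python, from cell import sensors, optics, arm gives the robot as it stands.
- The arm moves only by the tool arm_command, never from a script. Its argument "deltas" is one flat list of numbers, 7 for each row, row after row: the turn, a rotation vector about the world's x, y, z as a fraction of full scale, then the shift along the world's x, y, z as a fraction of full scale, then the finger opening in mm, from 0 to 91.8. In form: [wx, wy, wz, dx, dy, dz, fingers, wx, wy, wz, dx, dy, dz, fingers, ...]. A call has 1 to 20 rows; each row is the pose to reach, as a shift and turn from the pose commanded when the call began; what a row does not reach only later rows make up. Full scale, the value 1, is 1 m for a shift and 90 degrees for a turn. A row lasts 1/10 s, in which the tool goes at most 50 mm and 8.59 degrees, less where a joint would pass 70% of its speed; a pose out of reach is approached as far as the arm can. A call with a number of a shift or a turn outside -1 to 1 is refused whole. A call with a gripper value outside its range is refused whole. The fingers move at their own pace and stop on an object; "force" is the grip in N (left out, the last holds). Time passes only in rows, so rows that repeat a pose let the fingers close. It gives the time, the measured TCP pose, the force, the opening and the grip force at its end, in the units of the state.
- sensors.observe(): the state, without advancing time (a new reading comes with each control period).
- optics.get_image(name): name is "side" or "top" or "wrist"; returns the picture (400x640x3 uint8, blue, green, red); there is no depth.
- optics.calibration(name): a dict with "camera_matrix" (3x3 intrinsics, pixels), "D" ([k1, k2, p1, p2, k3] as OpenCV has them; the pictures are not rectified), "rvec" (rotation vector, rad) and "tvec" (3), from world to camera coordinates, as OpenCV has them. Camera axes: x right, y down, z forward; pixel columns grow to the right and rows downward; lengths in m; the calibration is good to about 2 mm. A picture is of the moment at which its call begins: read the wrist's pose just before it. calibration takes no time and is no camera call; for the wrist camera it gives the pose at the moment of the call.
- arm.sign_off(): hands the job in; it is judged then, once.
The state is a dict: "clock": time; "joints": joint angles; "dq": joint speeds; "joint_efforts": joint torques, N m; "position": TCP position; "ee_rot": TCP orientation; "force": force on the tool from outside, world axes, zero at the start; "ft_torque": the same for the moment, N m; "width": opening from 0.0 (shut) to 1.0 (fully open); "gripper_force": force on a finger pad.
Only numpy, scipy, OpenCV 4.12 (cv2) and the standard library are available. Lean on these libraries where they do the work, as an engineer would, in place of code of your own. Each camera call takes 0.05 s, during which the arm holds its last target. There are 200 camera calls.

## Working session

There is one attempt and no reset: what is moved stays moved. The work goes in short steps, Python scripts to look and compute and a tool call to move; the robot and the scene stay as the last step left them, time stands still between calls to the robot, and variables do not carry over. Pictures are saved under pics/ and viewed, at most 10 in all, crops included, and the job is handed in when it is done.

Besides the shell and the picture viewer there is one more tool, called after "Call:" as a command line: name --argument value ..., lists and objects as JSON in quotes. arm_command: Moves the arm, as the interface text tells. Its arguments: {"type":"object","properties":{"deltas":{"type":"array","items":{"type":"number"}},"force":{"type":"number"}},"required":["deltas"]}

```bash
mkdir -p pics; ls; python3 - <<'E'
from cell import sensors, optics, arm
import cv2, numpy as np
s=sensors.observe(); print({k:np.round(v,3) for k,v in s.items()}, arm.nose_length)
for n in ("top","side"):
    c=optics.calibration(n); print(n,np.round(c["camera_matrix"],1).tolist(),np.round(c["D"],3),np.round(c["rvec"],3),np.round(c["tvec"],3))
    cv2.imwrite(f"pics/{n}0.png",optics.get_image(n))
E
```

```text
pics
{'clock': np.float64(0.0), 'joints': array([-1.256,  0.435,  0.025,  1.574, -0.012,  1.134, -0.075]), 'dq': array([-0.001,  0.001, -0.001, -0.   ,  0.   ,  0.002,  0.   ]), 'joint_efforts': array([-1.0000e-03, -6.6787e+01,  9.8400e-01, -3.1446e+01, -6.1000e-02,
        4.3000e-02,  0.0000e+00]), 'position': array([0.253, 0.571, 0.217]), 'ee_rot': array([-6.520e-01, -3.073e+00,  2.000e-03]), 'force': array([ 0.524,  0.37 , -0.472]), 'ft_torque': array([-0.002,  0.002,  0.014]), 'gripper_force': np.float64(0.0), 'width': np.float64(1.001)} 0.019
top [[390.3, 0.0, 318.5], [0.0, 390.3, 196.9], [0.0, 0.0, 1.0]] [-0.01  0.    0.    0.    0.  ] [ 2.075 -2.136  0.179] [0.076 0.521 0.678]
side [[518.9, 0.0, 312.8], [0.0, 518.9, 192.9], [0.0, 0.0, 1.0]] [0.039 0.    0.    0.    0.   ] [ 2.181 -0.734  0.337] [-0.377  0.296  0.945]
```

View pics/top0.png

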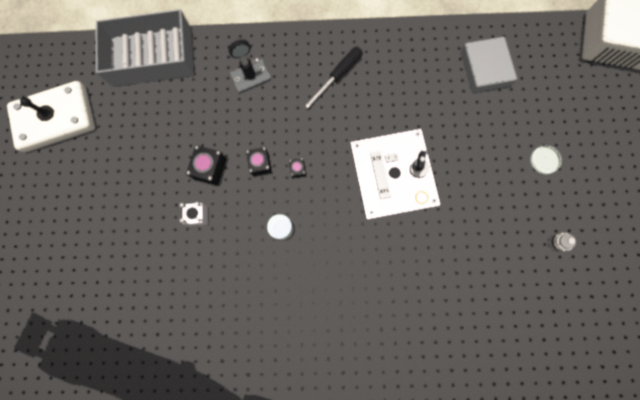

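View pics/side0.png

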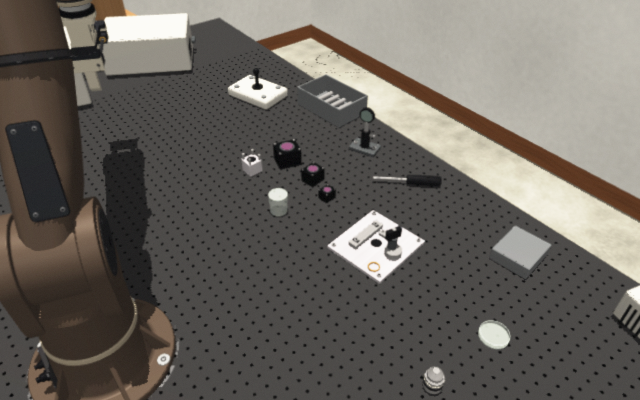

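The top view shows three black cubes with pink windows at px (205,163), (258,160) and (297,168), so the middle one is at (258,160). The fixture is at (395,173), with the fence at (380,175), the stop near (391,157), the knob at (419,165) and a ring at (421,198). Next I'll work out coarse positions and enlarge the fixture.

```bash
cat > h.py <<'E'
from cell import sensors, optics, arm
import cv2, numpy as np
from scipy.spatial.transform import Rotation as R
def rays(c,px):
    u=cv2.undistortPoints(np.array(px,float).reshape(-1,1,2),c["camera_matrix"],np.array(c["D"],float)).reshape(-1,2)
    M=R.from_rotvec(np.ravel(c["rvec"])).as_matrix()
    return -M.T@np.ravel(c["tvec"]), np.c_[u,np.ones(len(u))]@M
def plane(c,px,z):
    o,d=rays(c,px); return o+d*((z-o[2])/d[:,2])[:,None]
def proj(c,P):
    return cv2.projectPoints(np.array(P,float).reshape(-1,1,3),np.ravel(c["rvec"]),np.ravel(c["tvec"]),c["camera_matrix"],np.array(c["D"],float))[0].reshape(-1,2)
E
python3 - <<'E'
from h import *
c=optics.calibration("top")
print("cubes",plane(c,[[205,163],[258,160],[297,168]],.036).round(3).tolist())
im=cv2.imread("pics/top0.png")
m=cv2.inRange(im,(170,170,170),(255,255,255)); m=cv2.morphologyEx(m,cv2.MORPH_CLOSE,np.ones((9,9)))
for k in cv2.findContours(m,0,2)[0]:
    r=cv2.minAreaRect(k)
    if abs(r[0][0]-395)<20 and abs(r[0][1]-173)<20:
        b=plane(c,cv2.boxPoints(r),.01); print("plate",b.round(4).tolist(),b.mean(0),np.linalg.norm(np.diff(b,axis=0),axis=1))
cv2.imwrite("pics/crop.png",np.hstack([cv2.resize(im[120:225,345:445],None,fx=5,fy=5,interpolation=2)[:, :500],]))
E
```

```text
cubes [[0.601, 0.283, 0.036], [0.603, 0.178, 0.036], [0.584, 0.102, 0.036]]
plate [[0.644, -0.0048, 0.01], [0.6715, -0.1564, 0.01], [0.5077, -0.1755, 0.01], [0.4818, -0.03, 0.01]] [ 0.57624519 -0.09164848  0.01      ] [0.15411263 0.16482186 0.14779858]
```

View pics/crop.png

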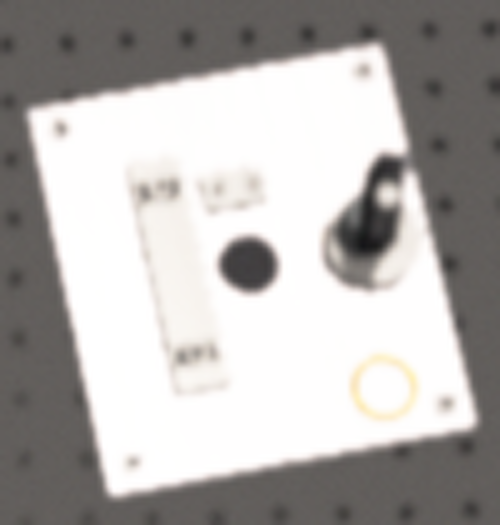

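The stop is on the world +x side and the fence on the +y side. A dark port marks where the seated cube goes, and the ring lies free on the plate. I'll move over the cube for a wrist view.

Call:
arm_command --deltas '[0,0,0,0.33,-0.39,0.05,91.8,0,0,0,0.33,-0.39,0.05,91.8,0,0,0,0.33,-0.39,0.05,91.8,0,0,0,0.33,-0.39,0.05,91.8,0,0,0,0.33,-0.39,0.05,91.8,0,0,0,0.33,-0.39,0.05,91.8,0,0,0,0.33,-0.39,0.05,91.8,0,0,0,0.33,-0.39,0.05,91.8,0,0,0,0.33,-0.39,0.05,91.8,0,0,0,0.33,-0.39,0.05,91.8,0,0,0,0.33,-0.39,0.05,91.8,0,0,0,0.33,-0.39,0.05,91.8,0,0,0,0.33,-0.39,0.05,91.8,0,0,0,0.33,-0.39,0.05,91.8]'

```text
clock: 1.5
position: [0.5823, 0.1834, 0.2678]
ee_rot: [-0.647, -3.073, -0.001]
force: [0.3, 0.3, 0.1]
width: 1.002
gripper_force: 0.0
```

```bash
python3 - <<'E'
from h import *
c=optics.calibration("wrist"); im=optics.get_image("wrist"); cv2.imwrite("pics/w1.png",im)
np.savez("w1.npz",**{k:np.array(v) for k,v in c.items()})
print(np.round(c["camera_matrix"],1).tolist(),c["D"], "centre on table",plane(c,[[320,200],[0,0],[639,0],[639,399],[0,399]],.0).round(3).tolist(), rays(c,[[320,200]])[0], proj(c,[.603,.178,.036]),sensors.observe()["ee_rot"])
E
```

```text
[[299.0, 0.0, 315.7], [0.0, 299.0, 196.4], [0.0, 0.0, 1.0]] [-0.03266599  0.          0.          0.          0.        ] centre on table [[0.638, 0.165, 0.0], [0.212, -0.112, -0.0], [0.555, 0.665, 0.0], [1.296, 0.594, 0.0], [0.765, -0.604, -0.0]] [0.51180527 0.21381536 0.43344686] [[318.54236331 181.68726438]] [-6.46707125e-01 -3.07325069e+00 -7.14959330e-04]
```

View pics/w1.png

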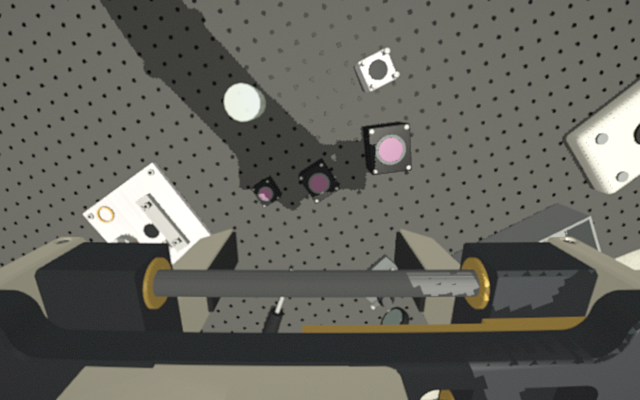

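The middle cube is at px (319,183) in the arm's shadow, and the fixture is at the left edge. I'll go lower along the viewing ray to measure the cube better.

Call:
arm_command --deltas '[0,0,0,0.04,-0.015,-0.13,91.8,0,0,0,0.04,-0.015,-0.13,91.8,0,0,0,0.04,-0.015,-0.13,91.8,0,0,0,0.04,-0.015,-0.13,91.8,0,0,0,0.04,-0.015,-0.13,91.8]'

```text
clock: 2.05
position: [0.6229, 0.1674, 0.1384]
ee_rot: [-0.649, -3.073, 0.0]
force: [0.2, 0.5, 1.1]
width: 1.003
gripper_force: 0.0
```

```bash
python3 - <<'E'
from h import *
c=optics.calibration("wrist"); im=optics.get_image("wrist"); cv2.imwrite("pics/w2.png",im)
np.savez("w2.npz",**{k:np.array(v) for k,v in c.items()})
x,y=proj(c,[.603,.178,.036])[0].astype(int); print(x,y,sensors.observe()["position"])
a=max(y-60,0);b=max(x-60,0)
cr=im[a:a+120,b:b+120]; print(b,a)
cv2.imwrite("pics/w2c.png",cv2.resize(np.clip(cr*2.,0,255).astype(np.uint8),None,fx=5,fy=5,interpolation=cv2.INTER_CUBIC))
E
```

```text
318 169 [0.62374729 0.16772043 0.13981732]
258 109
```

View pics/w2c.png

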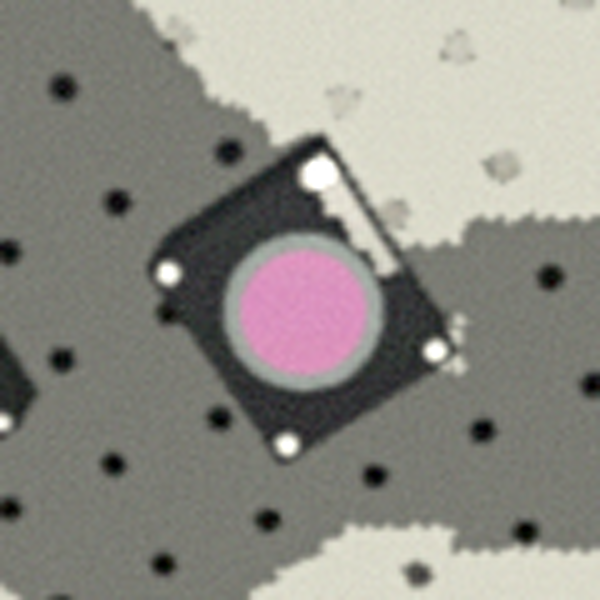

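Crop clearly shows the cube's four corner screws at crop px (318,172), (167,272), (287,445), (434,351), and the window at (304,312).

```bash
python3 - <<'E'
from h import *
c=dict(np.load("w2.npz"))
P=plane(c,np.array([[318,172],[434,351],[287,445],[167,272],[304,312]])/5-.4+[258,109],.036)
print(P.round(4).tolist(),np.linalg.norm(np.diff(P[:4],axis=0),axis=1).round(4),P[:4].mean(0))
v=(P[1]-P[0])+(P[2]-P[3]); w=(P[3]-P[0])+(P[2]-P[1]); print("long angle",np.arctan2(v[1],v[0]),"short",np.arctan2(w[1],w[0]))
im=cv2.imread("pics/top0.png"); ct=optics.calibration("top")
m=cv2.inRange(cv2.cvtColor(im,cv2.COLOR_BGR2HSV),(140,40,60),(179,255,255))
for k in cv2.findContours(m,0,2)[0]:
    if cv2.contourArea(k)>30: print("top pink",plane(ct,[cv2.minEnclosingCircle(k)[0]],.036).round(4),cv2.contourArea(k))
s=sensors.observe(); M=R.from_rotvec(s["ee_rot"]).as_matrix(); print(np.round(M,3),"tool y ang",np.arctan2(M[1,1],M[0,1]), s["position"],s["joints"].round(2))
E
```

```text
[[0.5825, 0.1901, 0.036], [0.6211, 0.1965, 0.036], [0.6266, 0.1644, 0.036], [0.5879, 0.1578, 0.036], [0.6047, 0.1776, 0.036]] [0.0391 0.0326 0.0393] [0.60452446 0.17720192 0.036     ]
long angle 0.16671691953763204 short -1.4021528072293832
top pink [[0.588  0.1028 0.036 ]] 62.0
top pink [[0.6031 0.2878 0.036 ]] 197.5
top pink [[0.6054 0.18   0.036 ]] 113.5
[[-0.915  0.405  0.001]
 [ 0.405  0.915  0.001]
 [-0.001  0.002 -1.   ]] tool y ang 1.1543305706194047 [0.62374729 0.16772043 0.13981732] [-0.47  0.54  0.19  1.62 -0.12  0.99  0.91]
```

The middle cube's centre is (0.6047,0.1775) with its long axis at 0.167 rad. The screw spacing of 39 x 33 mm fits a 46 x 40 block. Now I'll turn to the grasp yaw and look at the fixture.

Call:
arm_command --deltas '[0,0,-0.628,-0.04,-0.275,0.07,91.8,0,0,-0.628,-0.04,-0.275,0.07,91.8,0,0,-0.628,-0.04,-0.275,0.07,91.8,0,0,-0.628,-0.04,-0.275,0.07,91.8,0,0,-0.628,-0.04,-0.275,0.07,91.8,0,0,-0.628,-0.04,-0.275,0.07,91.8,0,0,-0.628,-0.04,-0.275,0.07,91.8,0,0,-0.628,-0.04,-0.275,0.07,91.8,0,0,-0.628,-0.04,-0.275,0.07,91.8,0,0,-0.628,-0.04,-0.275,0.07,91.8]'

```text
clock: 3.1
position: [0.5841, -0.1069, 0.2088]
ee_rot: [2.023, 2.403, 0.002]
force: [1.4, -0.8, 0.0]
width: 0.998
gripper_force: 0.0
```

```bash
python3 - <<'E'
from h import *
c=optics.calibration("wrist"); im=optics.get_image("wrist"); cv2.imwrite("pics/w3.png",im)
np.savez("w3.npz",**{k:np.array(v) for k,v in c.items()})
x,y=proj(c,[.576,-.09,.01])[0].astype(int); s=sensors.observe();print(x,y,s["position"],s["ee_rot"],s["joints"].round(2))
a=max(y-75,0);b=max(x-100,0)
print(b,a)
cr=im[a:a+150,b:b+200].astype(float); cr=(cr/255)**1.5*255
cv2.imwrite("pics/w3c.png",cv2.resize(cr.astype(np.uint8),None,fx=4,fy=4,interpolation=cv2.INTER_CUBIC))
E
```

```text
311 157 [ 0.58391953 -0.10716475  0.20848546] [-2.02409337e+00 -2.40251451e+00 -1.40732700e-03] [-0.26  0.41  0.49  1.7  -0.22  1.09  0.47]
211 82
```

View pics/w3c.png

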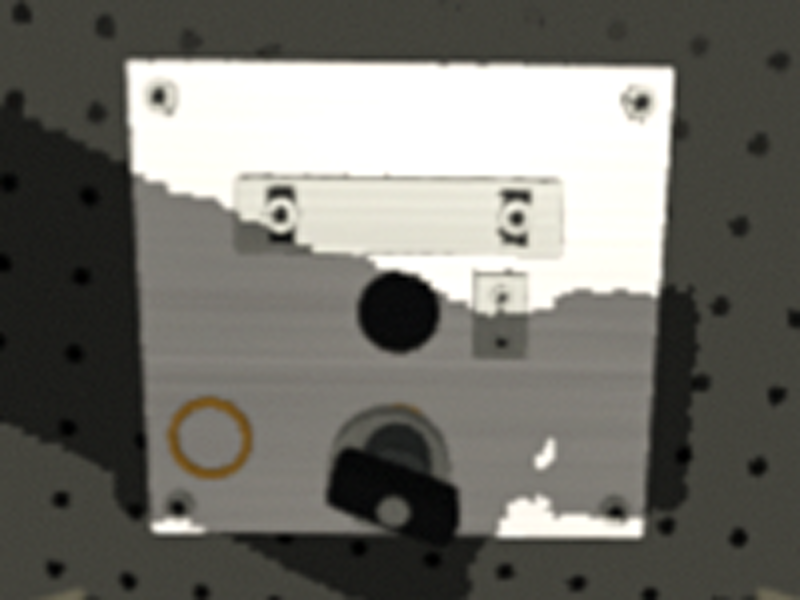

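The crop shows the fixture clearly:
- **Plate corners:** (127,61), (674,68), (645,537), (152,534).
- **Port:** (399,312).
- **Stop:** near top edge at x≈474, y 272–357.
- **Fence:** near edge at y≈252.
- **Knob:** centre mark at (394,512), with the bar sloping about 20° down to the right.

```bash
python3 - <<'E'
from h import *
c=dict(np.load("w3.npz"))
f=lambda p,z: plane(c,(np.array(p)+.5)/4-.5+[211,82],z)
C=f([[127,61],[674,68],[645,537],[152,534]],.01)
print(C.round(4).tolist(),np.linalg.norm(np.diff(C,axis=0),axis=1).round(4)); O=C.mean(0)
ex=C[1]+C[2]-C[0]-C[3]; ey=C[0]+C[1]-C[2]-C[3]
yaw=np.arctan2(ex[1],ex[0]); yaw2=np.arctan2(-ey[0],ey[1]); print("origin",O.round(4),"yaw",yaw,yaw2)
y=(yaw+yaw2)/2; Rz=np.array([[np.cos(y),-np.sin(y)],[np.sin(y),np.cos(y)]])
loc=lambda P:((P-O)[:,:2]@Rz).round(4).tolist()
print("hole",loc(f([[399,312]],.01)),"stop near face top",loc(f([[474,273],[474,357]],.018)),"fence near edge",loc(f([[236,253],[562,256]],.022)))
print("fence far",loc(f([[236,177],[562,180]],.022)))
print("knob dot",loc(f([[394,512]],.08)),"bar bottom-edge corners",loc(f([[328,500],[450,545]],.08)),"upper edge",loc(f([[350,449],[460,490]],.08)))
for n,l in (("stop",[.023,-.004]),("cube goal",[0,-.002]),("knob",[0,-.0405])): print(n,O[:2]+Rz@l)
E
```

```text
[[0.4857, -0.034, 0.01], [0.6428, -0.009, 0.01], [0.6667, -0.1523, 0.01], [0.5087, -0.1784, 0.01]] [0.1591 0.1453 0.1601]
origin [ 0.576  -0.0934  0.01  ] yaw 0.16096744395324686 0.16144048670512276
hole [[-0.0002, 0.0002]] stop near face top [[0.0222, 0.0134], [0.0228, -0.012]] fence near edge [[-0.0478, 0.0192], [0.0477, 0.0192]]
fence far [[-0.0471, 0.041], [0.0468, 0.041]]
knob dot [[-0.0002, -0.0404]] bar bottom-edge corners [[-0.0174, -0.0372], [0.0145, -0.0494]] upper edge [[-0.0115, -0.0234], [0.0169, -0.0342]]
stop [ 0.59930393 -0.09368368]
cube goal [ 0.57628112 -0.09540126]
knob [ 0.58246063 -0.1334021 ]
```

Everything agrees with the given sizes: origin (0.576,-0.0934), yaw 0.161, fence face at about y=+19.2 mm, and the bar at -0.365 rad in the fixture frame. Now I'll go back and grasp the cube.

Call:
arm_command --deltas '[0,0,-0.002,0.021,0.2845,-0.09,91.8,0,0,-0.002,0.021,0.2845,-0.09,91.8,0,0,-0.002,0.021,0.2845,-0.09,91.8,0,0,-0.002,0.021,0.2845,-0.09,91.8,0,0,-0.002,0.021,0.2845,-0.09,91.8,0,0,-0.002,0.021,0.2845,-0.09,91.8,0,0,-0.002,0.021,0.2845,-0.09,91.8,0,0,-0.002,0.021,0.2845,-0.09,91.8,0,0,-0.002,0.021,0.2845,-0.13,91.8,0,0,-0.002,0.021,0.2845,-0.16,91.8,0,0,-0.002,0.021,0.2845,-0.174,91.8,0,0,-0.002,0.021,0.2845,-0.174,91.8,0,0,-0.002,0.021,0.2845,-0.174,91.8]'

```text
clock: 4.45
position: [0.6055, 0.1751, 0.0353]
ee_rot: [2.033, 2.394, 0.001]
force: [0.5, -0.5, 0.5]
width: 1.001
gripper_force: 0.0
```

Call:
arm_command --deltas '[0,0,0,0,0,0,40,0,0,0,0,0,0,40,0,0,0,0,0,0,40,0,0,0,0,0,0,40,0,0,0,0,0,0,40,0,0,0,0,0,0,40,0,0,0,0,0,0,40,0,0,0,0,0,0,40]' --force 20

```text
clock: 5.25
position: [0.6046, 0.1757, 0.0341]
ee_rot: [-2.033, -2.395, 0.0]
force: [0.5, 0.0, 0.5]
width: 0.441
gripper_force: 0.0
```

The pads reached 40.5 mm with no force, so I need to see why.

```bash
python3 - <<'E'
from h import *
s=sensors.observe(); print(s["width"],s["gripper_force"])
im=optics.get_image("wrist"); t=optics.get_image("top"); c=optics.calibration("top")
x,y=proj(c,[.605,.1775,.036])[0].astype(int)
t=cv2.resize(t[y-50:y+50,x-70:x+70],(560,400),interpolation=2)
cv2.imwrite("pics/g1.png",np.vstack([im[100:300],np.hstack([t,t[:,:80]])])[:600])
E
```

```text
0.44126250882335166 0.0
```

View pics/g1.png

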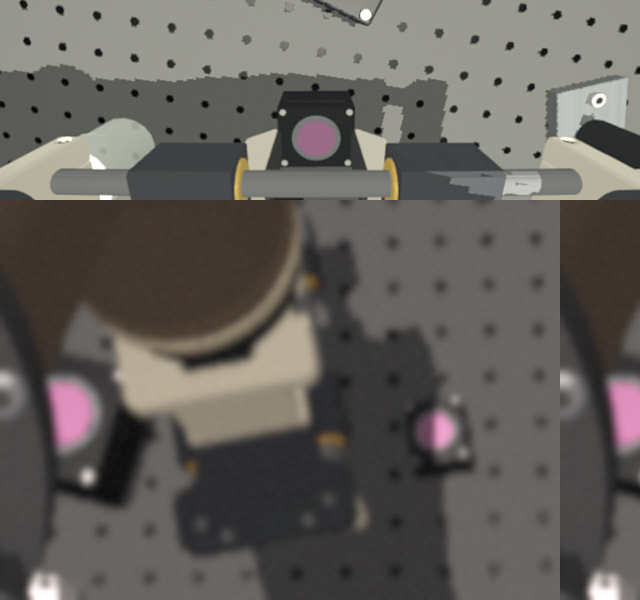

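The cube is between the fingers, at wrist px (316,130) in this view. I'll command a tighter close to see whether they bear.

Call:
arm_command --deltas '[0,0,0,0,0,0,25,0,0,0,0,0,0,25,0,0,0,0,0,0,25,0,0,0,0,0,0,25,0,0,0,0,0,0,25,0,0,0,0,0,0,25]' --force 20

```text
clock: 5.95
position: [0.6046, 0.1758, 0.0342]
ee_rot: [2.033, 2.395, 0.0]
force: [0.3, -0.8, 0.4]
width: 0.272
gripper_force: 0.0
```

```bash
python3 - <<'E'
from h import *
c=optics.calibration("wrist")
im=optics.get_image("wrist"); s=optics.get_image("side"); cs=optics.calibration("side")
p=sensors.observe()["position"]
print("TCP px",proj(c,[p,[.605,.1775,.036]]), "side",proj(cs,[p,[.605,.1775,.036]]))
x,y=proj(cs,p)[0].astype(int)
s=cv2.resize(s[y-50:y+50,x-80:x+80],(480,300),interpolation=2)
w=cv2.resize(im[150:300,220:420],(400,300),interpolation=2)
cv2.imwrite("pics/g2.png",np.vstack([s,np.hstack([w,w[:,:80]])]))
E
```

```text
TCP px [[315.09092659 239.50566048]
 [316.18911967 238.28359783]] side [[312.43443801 169.62992468]
 [312.13837383 168.65746347]]
```

View pics/g2.png

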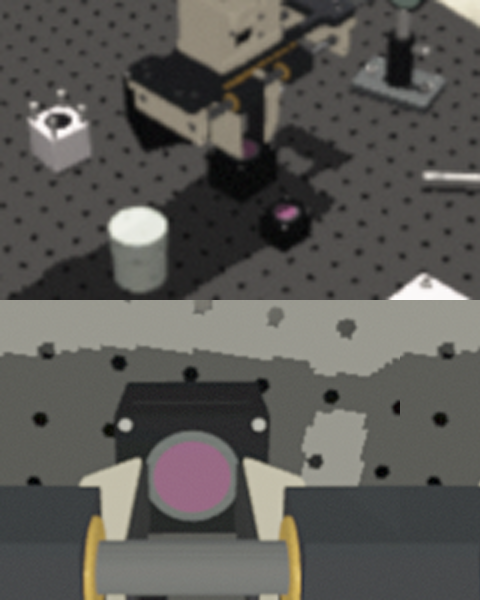

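The fingertips sit above the cube's top face rather than beside it. I'll check the tip height from the image.

```bash
python3 - <<'E'
from h import *
c=optics.calibration("wrist"); s=sensors.observe(); cs=optics.calibration("side")
M=R.from_rotvec(s["ee_rot"]).as_matrix(); p=s["position"]; print(arm.nose_length,[a for a in dir(arm) if a[0]!="_"],p)
for h in (-.02,0,.019):
    for w in(-.0125,.0125):
        P=[p+M@[a,w,h] for a in(.0095,-.0095)]; print(h,w,"wrist",proj(c,P).round(1).tolist(),"side",proj(cs,P).round(1).tolist())
print("seen wrist",[[220+142/2,150+160/2],[220+245/2,150+158/2]])
E
```

```text
0.019 ['PlanningError', 'nose_length', 'sign_off'] [0.60461679 0.17576177 0.03415812]
-0.02 -0.0125 wrist [[291.5, 239.2], [292.4, 270.7]] side [[306.2, 163.9], [311.7, 167.1]]
-0.02 0.0125 wrist [[338.5, 239.1], [337.8, 270.7]] side [[313.1, 159.5], [318.6, 162.7]]
0 -0.0125 wrist [[294.1, 224.9], [294.8, 253.7]] side [[306.3, 170.3], [311.7, 173.5]]
0 0.0125 wrist [[336.1, 224.9], [335.5, 253.6]] side [[313.1, 165.8], [318.6, 169.0]]
0.019 -0.0125 wrist [[296.1, 213.9], [296.6, 240.4]] side [[306.3, 176.2], [311.8, 179.4]]
0.019 0.0125 wrist [[334.2, 213.9], [333.7, 240.4]] side [[313.1, 171.7], [318.5, 174.9]]
seen wrist [[291.0, 230.0], [342.5, 229.0]]
```

The tips appear to be about level with the TCP instead of 19 mm ahead. I'll verify by touch, going down slowly onto the cube's top.

Call:
arm_command --deltas '[0,0,0,0,0,-0.001,25,0,0,0,0,0,-0.001,25,0,0,0,0,0,-0.002,25,0,0,0,0,0,-0.002,25]'

```text
clock: 6.45
position: [0.6045, 0.1757, 0.032]
ee_rot: [-2.033, -2.395, 0.0]
force: [0.6, -0.5, -0.2]
width: 0.274
gripper_force: 0.0
```

Call:
arm_command --deltas '[0,0,0,0,0,-0.001,25,0,0,0,0,0,-0.002,25,0,0,0,0,0,-0.003,25,0,0,0,0,0,-0.003,25]'

```text
clock: 6.85
position: [0.6045, 0.1757, 0.0289]
ee_rot: [-2.033, -2.395, 0.0]
force: [0.5, 0.1, -0.5]
width: 0.27
gripper_force: 0.0
```

Call:
arm_command --deltas '[0,0,0,0,0,-0.001,25,0,0,0,0,0,-0.002,25,0,0,0,0,0,-0.003,25,0,0,0,0,0,-0.003,25]'

```text
clock: 7.25
position: [0.6048, 0.1758, 0.0277]
ee_rot: [-2.033, -2.395, -0.001]
force: [-6.4, -1.2, 17.1]
width: 0.271
gripper_force: 8.7
```

Contact came at reported z≈0.028 on a top face at 0.036, so the real tips are 8 mm above the reported TCP. The tip height is therefore reported z + 0.008. I'll lift, open, and grasp with tips about 15 mm up (reported z 0.007).

Call:
arm_command --deltas '[0,0,0,0,0,0.03,25,0,0,0,0,0.0015,0.03,91.8,0,0,0,0,0.0015,0.03,91.8,0,0,0,0,0.0015,0.03,91.8,0,0,0,0,0.0015,0.03,91.8,0,0,0,0,0.0015,0.03,91.8,0,0,0,0,0.0015,0.03,91.8,0,0,0,0,0.0015,0.03,91.8,0,0,0,0,0.0015,0.03,91.8,0,0,0,0,0.0015,0.02,91.8,0,0,0,0,0.0015,0.005,91.8,0,0,0,0,0.0015,-0.01,91.8,0,0,0,0,0.0015,-0.019,91.8,0,0,0,0,0.0015,-0.019,91.8]'

```text
clock: 8.65
position: [0.6032, 0.1768, 0.0049]
ee_rot: [-2.032, -2.394, 0.005]
force: [1.0, 0.6, -0.9]
width: 1.001
gripper_force: 0.0
```

Call:
arm_command --deltas '[0,0,0,0,0,0,40,0,0,0,0,0,0,40,0,0,0,0,0,0,40,0,0,0,0,0,0,40,0,0,0,0,0,0,40,0,0,0,0,0,0,40,0,0,0,0,0,0,40,0,0,0,0,0,0,40]' --force 20

```text
clock: 9.45
position: [0.6046, 0.1773, 0.0073]
ee_rot: [2.033, 2.395, 0.0]
force: [0.5, -1.1, 2.3]
width: 0.499
gripper_force: 20.0
```

Gripped at 45.8 mm with 20 N. I'll lift, carry over the fixture 7 mm short of the stop, and come down to about 4 mm above the plate.

Call:
arm_command --deltas '[0,0,0,0,0,0.04,40,0,0,0,0,0,0.075,40,0,0,0,-0.005,-0.03,0.075,40,0,0,0,-0.01,-0.07,0.075,40,0,0,0,-0.015,-0.11,0.075,40,0,0,0,-0.02,-0.15,0.075,40,0,0,0,-0.025,-0.19,0.075,40,0,0,0,-0.03,-0.23,0.075,40,0,0,0,-0.033,-0.26,0.075,40,0,0,0,-0.035,-0.2757,0.075,40,0,0,0,-0.035,-0.2757,0.075,40,0,0,0,-0.035,-0.2757,0.055,40,0,0,0,-0.035,-0.2757,0.035,40,0,0,0,-0.035,-0.2757,0.02,40,0,0,0,-0.035,-0.2757,0.014,40,0,0,0,-0.035,-0.2757,0.014,40,0,0,0,-0.035,-0.2757,0.014,40]'

```text
clock: 11.15
position: [0.5701, -0.0981, 0.0216]
ee_rot: [2.032, 2.395, 0.001]
force: [-0.4, 0.5, -0.9]
width: 0.5
gripper_force: 20.0
```

```bash
python3 - <<'E'
from h import *
s=sensors.observe(); print(s["position"],s["force"],s["width"],s["gripper_force"],s["ee_rot"])
c=optics.calibration("wrist"); im=optics.get_image("wrist"); cv2.imwrite("pics/p1.png",im)
t=optics.get_image("top")
w=cv2.resize(im[80:280,180:460],None,fx=2.5,fy=2.5,interpolation=2); cv2.imwrite("pics/p1c.png",w)
E
```

```text
[ 0.57009081 -0.09811633  0.02158342] [-0.38588664  0.50069337 -0.93821095] 0.500489142067852 19.99952584505081 [2.03208382e+00 2.39531530e+00 6.48887531e-04]
```

View pics/p1c.png

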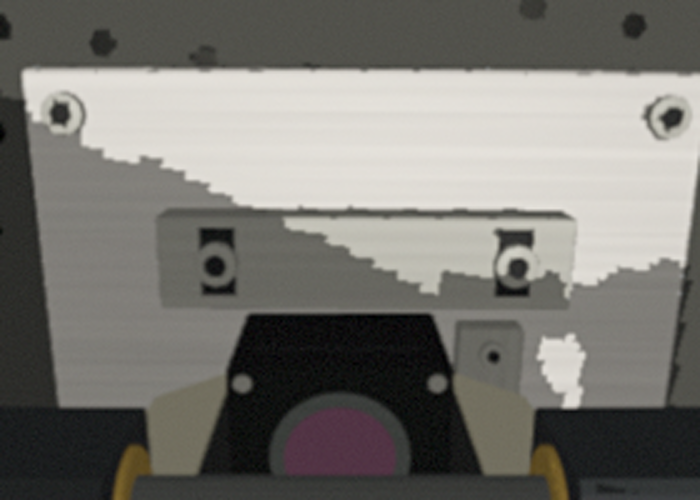

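The cube is square to the fence, near edges at crop y 315 and 308, with a gap to the stop at x≈455. Now I'll lower it onto the plate, feeling for contact.

Call:
arm_command --deltas '[0,0,0,0,0,-0.001,40,0,0,0,0,0,-0.002,40,0,0,0,0,0,-0.003,40,0,0,0,0,0,-0.0035,40,0,0,0,0,0,-0.0035,40]'

```text
clock: 11.75
position: [0.5696, -0.0985, 0.0176]
ee_rot: [-2.033, -2.395, 0.0]
force: [-0.1, -0.6, -1.2]
width: 0.5
gripper_force: 20.0
```

Call:
arm_command --deltas '[0,0,0,0,0,-0.0005,40,0,0,0,0,0,-0.001,40,0,0,0,0,0,-0.001,40]'

```text
clock: 12.05
position: [0.5697, -0.0985, 0.0172]
ee_rot: [2.033, 2.395, 0.001]
force: [-2.3, 0.9, 7.8]
width: 0.499
gripper_force: 20.0
```

It's on the plate. I'll slide it toward the stop along (0.987, 0.160).

Call:
arm_command --deltas '[0,0,0,0.001,0.00015,0.0005,40,0,0,0,0.002,0.0003,0.0005,40,0,0,0,0.003,0.0005,0.0005,40,0,0,0,0.004,0.00065,0.0005,40,0,0,0,0.005,0.0008,0.0005,40,0,0,0,0.005,0.0008,0.0005,40]'

```text
clock: 12.65
position: [0.5747, -0.0978, 0.0172]
ee_rot: [2.033, 2.395, -0.0]
force: [-1.5, -0.3, 5.4]
width: 0.498
gripper_force: 20.0
```

Call:
arm_command --deltas '[0,0,0,0.0005,0.0001,0,40,0,0,0,0.001,0.00015,0,40,0,0,0,0.001,0.00015,0,40]'

```text
clock: 12.95
position: [0.5755, -0.0977, 0.0173]
ee_rot: [-2.033, -2.395, 0.0]
force: [-3.7, -0.4, 4.4]
width: 0.5
gripper_force: 20.0
```

Call:
arm_command --deltas '[0,0,0,0.0005,0.0001,0.0003,40,0,0,0,0.001,0.00015,0.0003,40,0,0,0,0.001,0.00015,0.0003,40]'

```text
clock: 13.25
position: [0.5759, -0.0975, 0.0173]
ee_rot: [-2.033, -2.394, 0.001]
force: [-4.9, -1.4, 3.9]
width: 0.498
gripper_force: 20.0
```

Call:
arm_command --deltas '[0,0,0,0.0005,0.0001,0,40,0,0,0,0.001,0.00015,0,40,0,0,0,0.001,0.00015,0,40]'

```text
clock: 13.55
position: [0.5759, -0.0975, 0.0173]
ee_rot: [-2.032, -2.393, 0.003]
force: [-7.4, -1.1, 7.9]
width: 0.503
gripper_force: 20.0
```

It's against the stop: the pose stalled while the force rose. I'll release, rise, and turn to the knob's grip yaw above it.

Call:
arm_command --deltas '[0,0,0,-0.001,0,0.0003,46,0,0,0,-0.001,0,0.0003,60,0,0,0,-0.001,0,0.0003,60,0,0,0,-0.001,0,0.0003,60,0,0,0,-0.001,0,0.0003,60,0,0,0,-0.001,0,0.02,60,0,0,0,-0.001,0,0.05,60,0,0,0,-0.001,0,0.09,60,0,0,0.1,0.0065,-0.035,0.09,60,0,0,0.2,0.0065,-0.035,0.09,60,0,0,0.3,0.0065,-0.035,0.09,60,0,0,0.4,0.0065,-0.035,0.09,60,0,0,0.5,0.0065,-0.035,0.09,60,0,0,0.6,0.0065,-0.035,0.09,60,0,0,0.7,0.0065,-0.035,0.09,60,0,0,0.7665,0.0065,-0.035,0.09,60,0,0,0.7665,0.0065,-0.035,0.09,60,0,0,0.7665,0.0065,-0.035,0.09,60]'

```text
clock: 15.35
position: [0.5842, -0.1323, 0.1074]
ee_rot: [0.326, 3.125, 0.001]
force: [0.0, 0.1, 0.7]
width: 0.654
gripper_force: 0.0
```

```bash
python3 - <<'E'
from h import *
s=sensors.observe(); print(s["position"],s["joints"].round(2),s["force"],s["ft_torque"],2*np.arctan2(s["ee_rot"][1],s["ee_rot"][0])-np.pi/2)
c=optics.calibration("wrist"); im=optics.get_image("wrist"); cv2.imwrite("pics/k1.png",im)
np.savez("k1.npz",**{k:np.array(v) for k,v in c.items()})
print(proj(c,[[.5825,-.1334,.08],[.576,-.0955,.046]]))
cv2.imwrite("pics/k1c.png",cv2.resize(im[60:300,160:480],None,fx=2.4,fy=2.4,interpolation=2))
E
```

```text
[ 0.58415336 -0.13228484  0.10744719] [ 0.06  0.5   0.1   1.77 -0.06  0.87  1.56] [0.0330155  0.05659362 0.68510243] [ 0.03541277  0.0216688  -0.01511961] 1.3629030084113514
[[314.68135792 220.92388424]
 [360.18357743 188.20639178]]
```

View pics/k1c.png

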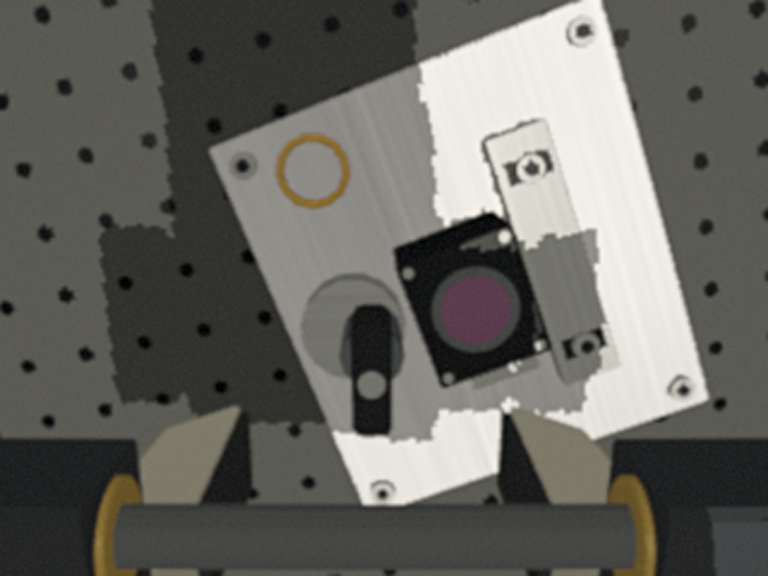

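The knob mark is at crop (371,385), as predicted, and the bar lies square between the fingers. The cube sits by the stop. Now I'll descend to tips at about 53 mm and pinch the bar.

Call:
arm_command --deltas '[0,0,0,-0.0015,-0.001,-0.02,40,0,0,0,-0.0015,-0.001,-0.04,40,0,0,0,-0.0015,-0.001,-0.055,40,0,0,0,-0.0015,-0.001,-0.062,40,0,0,0,-0.0015,-0.001,-0.062,40,0,0,0,-0.0015,-0.001,-0.062,8,0,0,0,-0.0015,-0.001,-0.062,8,0,0,0,-0.0015,-0.001,-0.062,8,0,0,0,-0.0015,-0.001,-0.062,8,0,0,0,-0.0015,-0.001,-0.062,8,0,0,0,-0.0015,-0.001,-0.062,8]' --force 45

```text
clock: 16.5
position: [0.5832, -0.133, 0.0461]
ee_rot: [0.319, 3.124, 0.0]
force: [0.4, 1.6, 5.3]
width: 0.188
gripper_force: 45.0
```

```bash
cat > st.py <<'E'
from h import *
s=sensors.observe(); print(s["clock"],s["position"].round(4),"F",s["force"].round(1),"T",s["ft_torque"].round(3),"yaw",round(2*np.arctan2(s["ee_rot"][1],s["ee_rot"][0])-np.pi/2,4),s["width"],s["gripper_force"],s["joints"].round(2))
E
python3 st.py
```

```text
16.5 [ 0.5832 -0.133   0.0461] F [0.4 1.6 5.3] T [ 0.326  0.036 -0.051] yaw 1.3674 0.1875819512199037 45.001564621925354 [ 0.07  0.58  0.09  1.82 -0.07  0.74  1.57]
```

Call:
arm_command --deltas '[0,0,0,0,0,0,8,0,0,0,0,0,0,8,0,0,0,0,0,0,8]'

```text
clock: 16.8
position: [0.5832, -0.133, 0.0461]
ee_rot: [0.319, 3.124, 0.001]
force: [-0.3, 2.5, 6.5]
width: 0.188
gripper_force: 45.0
```

```bash
python3 st.py; python3 - <<'E'
from h import *
c=optics.calibration("wrist"); im=optics.get_image("wrist"); cv2.imwrite("pics/k2.png",im)
s=sensors.observe(); M=R.from_rotvec(s["ee_rot"]).as_matrix()
g=cv2.cvtColor(im,6)
for z in(.08,):
    P=[s["position"]*[1,1,0]+[0,0,z]+M@[x,0,0] for x in(.018,.012,.006,0)]
    for q in proj(c,P): print(q.round(1), g[int(q[1]),int(q[0])-30:int(q[0])+31:2].tolist() if q[1]<399 else "")
print("1mm px",proj(c,[P[0]+M@[0,.01,0]])-proj(c,[P[0]]))
E
```

```text
16.8 [ 0.5832 -0.133   0.0461] F [-0.3  2.5  6.5] T [ 0.374  0.046 -0.077] yaw 1.3674 0.18770701075697144 45.00165402889252 [ 0.07  0.58  0.09  1.82 -0.07  0.74  1.57]
[317.2 235.6] [111, 111, 111, 113, 108, 40, 25, 42, 47, 21, 23, 24, 21, 21, 24, 20, 22, 24, 21, 20, 28, 58, 36, 24, 64, 112, 110, 111, 111, 111, 111]
[317.2 246.9] [109, 112, 111, 111, 54, 28, 21, 53, 58, 26, 18, 24, 20, 17, 23, 23, 20, 19, 24, 17, 30, 64, 40, 20, 26, 81, 113, 111, 110, 110, 113]
[317.2 258. ] [112, 111, 109, 62, 24, 26, 16, 81, 128, 42, 18, 20, 21, 29, 37, 34, 25, 18, 27, 16, 61, 134, 66, 21, 24, 21, 92, 113, 111, 111, 111]
[317.2 268.8] [112, 115, 79, 24, 27, 22, 26, 118, 129, 42, 34, 99, 105, 105, 104, 104, 103, 102, 96, 24, 68, 133, 90, 24, 27, 24, 28, 100, 112, 113, 89]
1mm px [[ 2.08686085e+01 -2.00018709e-02]]
```

At tip level the fingers stopped at 17 mm and Fz is upward, so the tips are catching the hub below the bar. I'll open, rise 6 mm and pinch again.

Call:
arm_command --deltas '[0,0,0,0,0,0,35,0,0,0,0,0,0,35,0,0,0,0,0,0.003,35,0,0,0,0,0,0.006,35,0,0,0,0,0,0.006,35,0,0,0,0,0,0.006,8,0,0,0,0,0,0.006,8,0,0,0,0,0,0.006,8,0,0,0,0,0,0.006,8,0,0,0,0,0,0.006,8,0,0,0,0,0,0.006,8]' --force 45

```text
clock: 17.95
position: [0.5826, -0.1329, 0.0513]
ee_rot: [-0.318, -3.125, -0.0]
force: [0.3, 0.5, -0.4]
width: 0.127
gripper_force: 45.0
```

```bash
python3 st.py
```

```text
17.95 [ 0.5826 -0.1329  0.0513] F [ 0.3  0.5 -0.4] T [ 0.286 -0.067  0.11 ] yaw -4.9155 0.12694612243320744 44.9943870306015 [ 0.07  0.57  0.09  1.82 -0.07  0.75  1.57]
```

The bar is held at 11.7 mm. Before turning I'll check the cam's current angle from where the disc's centre sits.

```bash
python3 - <<'E'
from h import *
O=np.array([.576,-.0934]);y=.161;Rz=np.array([[np.cos(y),-np.sin(y)],[np.sin(y),np.cos(y)]])
for f,s,off,pts in(("w3.npz",4,[211,82],[[333,463],[452,463],[392,403]]),("k1.npz",2.4,[160,60],[[302,325],[352,273]])):
    c=dict(np.load(f)); P=plane(c,np.array(pts)/s+off,.024)[:,:2]; print(f,((P-O)@Rz*1000).round(1).tolist())
for a in(0,.365,.8,1.2):print(a,"disc centre",-7*np.sin(a),-40.5-7*np.cos(a),"top y",-40.5-7*np.cos(a)+19)
E
```

```text
w3.npz [[-19.5, -44.7], [16.9, -44.4], [-1.5, -25.6]]
k1.npz [[-10.7, -63.4], [-22.1, -39.4]]
0 disc centre -0.0 -47.5 top y -28.5
0.365 disc centre -2.4986450613383795 -47.038866328152714 top y -28.038866328152714
0.8 disc centre -5.021492636296659 -45.37694696543016 top y -26.376946965430157
1.2 disc centre -6.5242736017705845 -43.03650428133672 top y -24.03650428133672
```

The disc fits a cam angle of about 0.3–0.45, so bearing should begin after roughly 1.1 to 1.3 rad of turning. I'll turn 0.9 rad and read the baseline moment.

Call:
arm_command --deltas '[0,0,-0.05,0,0,0,8,0,0,-0.1,0,0,0,8,0,0,-0.15,0,0,0,8,0,0,-0.2,0,0,0,8,0,0,-0.25,0,0,0,8,0,0,-0.3,0,0,0,8,0,0,-0.35,0,0,0,8,0,0,-0.4,0,0,0,8,0,0,-0.45,0,0,0,8,0,0,-0.5,0,0,0,8,0,0,-0.55,0,0,0,8,0,0,-0.573,0,0,0,8]'

```text
clock: 19.15
position: [0.582, -0.1337, 0.0513]
ee_rot: [-1.65, -2.673, 0.001]
force: [-2.1, -2.0, 1.5]
width: 0.13
gripper_force: 45.0
```

```bash
python3 st.py
```

```text
19.15 [ 0.582  -0.1337  0.0513] F [-2.1 -2.   1.5] T [-0.302  0.462  0.234] yaw -5.8186 0.13024155765885906 45.002238750457764 [-0.1   0.59  0.34  1.83 -0.27  0.76  0.85]
```

Call:
arm_command --deltas '[0,0,-0.016,0,0,0,8,0,0,-0.032,0,0,0,8,0,0,-0.048,0,0,0,8,0,0,-0.064,0,0,0,8]'

```text
clock: 19.55
position: [0.582, -0.1337, 0.0514]
ee_rot: [-1.781, -2.587, 0.001]
force: [-4.3, -2.8, 2.6]
width: 0.124
gripper_force: 45.0
```

```bash
python3 st.py
```

```text
19.55 [ 0.582  -0.1337  0.0514] F [-4.3 -2.8  2.6] T [-0.671  1.082  0.134] yaw -5.9185 0.12428357086049481 45.0028520822525 [-0.12  0.59  0.37  1.84 -0.29  0.77  0.77]
```

Call:
arm_command --deltas '[0,0,-0.016,0,0,0,8,0,0,-0.032,0,0,0,8,0,0,-0.048,0,0,0,8]'

```text
clock: 19.85
position: [0.5819, -0.1337, 0.0513]
ee_rot: [-1.878, -2.518, 0.001]
force: [-6.1, -3.1, 1.9]
width: 0.127
gripper_force: 45.0
```

```bash
python3 st.py
```

```text
19.85 [ 0.5819 -0.1337  0.0513] F [-6.1 -3.1  1.9] T [-0.687  1.092  0.161] yaw -5.9939 0.1274587411945895 45.00291109085083 [-0.13  0.59  0.39  1.84 -0.31  0.77  0.71]
```

Call:
arm_command --deltas '[0,0,-0.012,-0.0008,-0.0004,0,8,0,0,-0.025,-0.0008,-0.0004,0,8,0,0,-0.025,-0.0008,-0.0004,0,8]'

```text
clock: 20.15
position: [0.5818, -0.1337, 0.0514]
ee_rot: [1.926, 2.482, -0.0]
force: [-2.3, -2.4, -0.7]
width: 0.131
gripper_force: 45.0
```

```bash
python3 st.py
```

```text
20.15 [ 0.5818 -0.1337  0.0514] F [-2.3 -2.4 -0.7] T [-0.654  0.565  0.095] yaw 0.2512 0.13105378510405413 44.99379336833954 [-0.14  0.6   0.4   1.84 -0.32  0.77  0.68]
```

Call:
arm_command --deltas '[0,0,-0.012,0,0,0,8,0,0,-0.025,0,0,0,8,0,0,-0.025,0,0,0,8]'

```text
clock: 20.45
position: [0.5818, -0.1338, 0.0514]
ee_rot: [1.974, 2.444, -0.0]
force: [-1.7, -3.6, -1.5]
width: 0.132
gripper_force: 45.0
```

```bash
python3 st.py
```

```text
20.45 [ 0.5818 -0.1338  0.0514] F [-1.7 -3.6 -1.5] T [-0.768  0.528  0.127] yaw 0.2116 0.13153850942461456 44.993659257888794 [-0.15  0.6   0.41  1.84 -0.33  0.77  0.65]
```

Call:
arm_command --deltas '[0,0,-0.012,0,-0.0003,0,8,0,0,-0.025,0,-0.0003,0,8,0,0,-0.025,0,-0.0003,0,8]'

```text
clock: 20.75
position: [0.5817, -0.1338, 0.0514]
ee_rot: [-2.022, -2.404, 0.0]
force: [-2.6, -1.4, -1.8]
width: 0.125
gripper_force: 45.0
```

```bash
python3 st.py
```

```text
20.75 [ 0.5817 -0.1338  0.0514] F [-2.6 -1.4 -1.8] T [-0.581  0.596  0.097] yaw -6.1107 0.12537158713105986 44.99364137649536 [-0.15  0.6   0.42  1.84 -0.34  0.77  0.62]
```

Call:
arm_command --deltas '[0,0,-0.012,0,0,0,8,0,0,-0.025,0,0,0,8,0,0,-0.025,0,0,0,8]'

```text
clock: 21.05
position: [0.5817, -0.1338, 0.0514]
ee_rot: [-2.069, -2.364, 0.0]
force: [-2.2, -1.9, -1.7]
width: 0.129
gripper_force: 45.0
```

```bash
python3 st.py
```

```text
21.05 [ 0.5817 -0.1338  0.0514] F [-2.2 -1.9 -1.7] T [-0.516  0.721  0.129] yaw -6.15 0.12948576883063379 44.99368607997894 [-0.16  0.6   0.43  1.84 -0.35  0.77  0.59]
```

Call:
arm_command --deltas '[0,0,-0.012,0,0,0,8,0,0,-0.025,0,0,0,8,0,0,-0.025,0,0,0,8]'

```text
clock: 21.35
position: [0.5817, -0.1338, 0.0514]
ee_rot: [-2.115, -2.323, 0.0]
force: [-3.4, -1.6, -1.3]
width: 0.127
gripper_force: 45.0
```

```bash
python3 st.py
```

```text
21.35 [ 0.5817 -0.1338  0.0514] F [-3.4 -1.6 -1.3] T [-0.448  0.845  0.042] yaw -6.1893 0.1266419646694569 44.99362885951996 [-0.17  0.6   0.44  1.84 -0.35  0.78  0.56]
```

Call:
arm_command --deltas '[0,0,-0.012,-0.0003,0,0,8,0,0,-0.025,-0.0003,0,0,8,0,0,-0.025,-0.0003,0,0,8]'

```text
clock: 21.65
position: [0.5816, -0.1339, 0.0514]
ee_rot: [2.16, 2.282, -0.0]
force: [-2.6, -1.4, -3.4]
width: 0.124
gripper_force: 45.0
```

```bash
python3 st.py
```

```text
21.65 [ 0.5816 -0.1339  0.0514] F [-2.6 -1.4 -3.4] T [-0.462  0.562  0.275] yaw 0.0549 0.12409973907276908 45.02309739589691 [-0.17  0.6   0.45  1.84 -0.36  0.78  0.53]
```

Call:
arm_command --deltas '[0,0,0,0,0,0,8]'

```text
clock: 21.75
position: [0.5816, -0.1339, 0.0514]
ee_rot: [2.158, 2.283, -0.0]
force: [-1.7, -1.8, -3.9]
width: 0.126
gripper_force: 45.0
```

```bash
python3 st.py
```

```text
21.75 [ 0.5816 -0.1339  0.0514] F [-1.7 -1.8 -3.9] T [-0.446  0.489  0.234] yaw 0.0559 0.1259464114801783 45.0140243768692 [-0.17  0.6   0.45  1.84 -0.36  0.78  0.53]
```

The moment has risen to about 0.25, against a baseline of about 0.11, so bearing has begun. I'll take a small further step.

Call:
arm_command --deltas '[0,0,-0.01,0,0,0,8,0,0,-0.019,0,0,0,8,0,0,-0.019,0,0,0,8]'

```text
clock: 22.05
position: [0.5815, -0.1339, 0.0514]
ee_rot: [2.193, 2.249, -0.0]
force: [-2.3, -1.3, -4.5]
width: 0.132
gripper_force: 45.2
```

```bash
python3 st.py
```

```text
22.05 [ 0.5815 -0.1339  0.0514] F [-2.3 -1.3 -4.5] T [-0.537  0.496  0.465] yaw 0.0254 0.13227495377692125 45.1578015089035 [-0.18  0.61  0.46  1.84 -0.37  0.78  0.5 ]
```

Call:
arm_command --deltas '[0,0,0,0,0,0,8]'

```text
clock: 22.15
position: [0.5815, -0.1339, 0.0514]
ee_rot: [2.192, 2.25, -0.0]
force: [-1.8, -1.5, -5.1]
width: 0.125
gripper_force: 45.1
```

```bash
python3 st.py
```

```text
22.15 [ 0.5815 -0.1339  0.0514] F [-1.8 -1.5 -5.1] T [-0.502  0.422  0.483] yaw 0.0261 0.1245994307624894 45.14417588710785 [-0.18  0.61  0.46  1.84 -0.37  0.78  0.51]
```

By torque the force is about 15 N, but by angle it's only about 7 N. To settle this, I'll back off 0.1 rad and approach again in finer steps, no further than the present angle.

Call:
arm_command --deltas '[0,0,0.02,0,0,0,8,0,0,0.04,0,0,0,8,0,0,0.064,0,0,0,8,0,0,0.064,0,0,0,8,0,0,0.052,0,0,0,8,0,0,0.04,0,0,0,8]'

```text
clock: 22.75
position: [0.5817, -0.1338, 0.0514]
ee_rot: [2.123, 2.316, 0.0]
force: [-0.2, -1.5, -5.4]
width: 0.131
gripper_force: 45.0
```

```bash
python3 st.py
```

```text
22.75 [ 0.5817 -0.1338  0.0514] F [-0.2 -1.5 -5.4] T [-0.434  0.136  0.118] yaw 0.0871 0.1311003924333213 44.999383091926575 [-0.17  0.6   0.44  1.84 -0.36  0.78  0.55]
```

Call:
arm_command --deltas '[0,0,-0.007,0,0,0,8,0,0,-0.013,0,0,0,8]'

```text
clock: 22.95
position: [0.5816, -0.1339, 0.0514]
ee_rot: [2.145, 2.295, -0.0]
force: [0.6, -1.1, -7.3]
width: 0.128
gripper_force: 45.0
```

```bash
python3 st.py
```

```text
22.95 [ 0.5816 -0.1339  0.0514] F [ 0.6 -1.1 -7.3] T [-0.425  0.066  0.193] yaw 0.0674 0.1281738060765543 45.00062942504883 [-0.17  0.6   0.45  1.84 -0.36  0.78  0.54]
```

Call:
arm_command --deltas '[0,0,-0.004,0,0,0,8,0,0,-0.007,0,0,0,8]'

```text
clock: 23.15
position: [0.5816, -0.1339, 0.0514]
ee_rot: [2.157, 2.284, -0.0]
force: [1.3, -1.4, -7.1]
width: 0.129
gripper_force: 45.0
```

```bash
python3 st.py
```

```text
23.15 [ 0.5816 -0.1339  0.0514] F [ 1.3 -1.4 -7.1] T [-0.417 -0.02   0.204] yaw 0.057 0.12867392597249516 45.003072023391724 [-0.17  0.6   0.45  1.84 -0.36  0.78  0.53]
```

Call:
arm_command --deltas '[0,0,-0.004,0,0,0,8,0,0,-0.007,0,0,0,8]'

```text
clock: 23.35
position: [0.5816, -0.1339, 0.0514]
ee_rot: [2.17, 2.272, 0.0]
force: [-0.1, -1.7, -7.8]
width: 0.128
gripper_force: 45.0
```

```bash
python3 st.py
```

```text
23.35 [ 0.5816 -0.1339  0.0514] F [-0.1 -1.7 -7.8] T [-0.417 -0.055  0.261] yaw 0.0461 0.1281530710329482 45.0197035074234 [-0.18  0.6   0.46  1.84 -0.37  0.78  0.52]
```

Call:
arm_command --deltas '[0,0,-0.002,0,0,0,8,0,0,-0.004,0,0,0,8]'

```text
clock: 23.55
position: [0.5815, -0.1339, 0.0514]
ee_rot: [2.177, 2.265, 0.0]
force: [0.1, -2.0, -8.8]
width: 0.126
gripper_force: 45.0
```

```bash
python3 st.py
```

```text
23.55 [ 0.5815 -0.1339  0.0514] F [ 0.1 -2.  -8.8] T [-0.451 -0.073  0.305] yaw 0.0399 0.1261770353906003 45.04375398159027 [-0.18  0.6   0.46  1.84 -0.37  0.78  0.52]
```

Call:
arm_command --deltas '[0,0,0,0,0,0,8,0,0,0,0,0,0,8]'

```text
clock: 23.75
position: [0.5815, -0.1339, 0.0514]
ee_rot: [2.176, 2.266, 0.0]
force: [0.4, -1.6, -8.8]
width: 0.124
gripper_force: 45.0
```

```bash
python3 st.py
```

```text
23.75 [ 0.5815 -0.1339  0.0514] F [ 0.4 -1.6 -8.8] T [-0.398 -0.073  0.361] yaw 0.0401 0.12359149960161075 45.039331912994385 [-0.18  0.6   0.46  1.84 -0.37  0.78  0.52]
```

Call:
arm_command --deltas '[0,0,-0.002,0,0,0,8,0,0,-0.004,0,0,0,8]'

```text
clock: 23.95
position: [0.5815, -0.1339, 0.0514]
ee_rot: [2.184, 2.258, -0.0]
force: [0.1, -1.7, -6.7]
width: 0.127
gripper_force: 45.1
```

```bash
python3 st.py
```

```text
23.95 [ 0.5815 -0.1339  0.0514] F [ 0.1 -1.7 -6.7] T [-0.468 -0.083  0.423] yaw 0.0336 0.12674877472265883 45.08345603942871 [-0.18  0.6   0.46  1.84 -0.37  0.78  0.51]
```

Call:
arm_command --deltas '[0,0,0,0,0,0,8,0,0,0,0,0,0,8]'

```text
clock: 24.15
position: [0.5815, -0.1339, 0.0514]
ee_rot: [2.184, 2.259, -0.0]
force: [0.6, -1.7, -8.2]
width: 0.128
gripper_force: 45.1
```

```bash
python3 st.py
```

```text
24.15 [ 0.5815 -0.1339  0.0514] F [ 0.6 -1.7 -8.2] T [-0.441 -0.077  0.418] yaw 0.0338 0.12808901594521346 45.077712535858154 [-0.18  0.6   0.46  1.84 -0.37  0.78  0.51]
```

The torque now reads about 0.42, which is 0.29 above the drag, or roughly 12–14 N by the moment law. The rise per angle is too steep to come from anything but clamping. I'll let go here, rise, and check the cube from the images.

Call:
arm_command --deltas '[0,0,0,0,0,0,14,0,0,0,0,0,0,25,0,0,0,0,0,0,35,0,0,0,0,0,0,35,0,0,0,0,0,0,35,0,0,0,0,0,0.02,35,0,0,0,0,0,0.05,35,0,0,0,0,0,0.09,35,0,0,0,0,0.02,0.12,35,0,0,0,0,0.02,0.12,35,0,0,0,0,0.02,0.12,35]'

```text
clock: 25.25
position: [0.5819, -0.1134, 0.1719]
ee_rot: [2.182, 2.259, 0.002]
force: [-1.0, 0.4, 0.0]
width: 0.381
gripper_force: 0.0
```

```bash
python3 st.py; python3 - <<'E'
from h import *
c=optics.calibration("wrist"); im=optics.get_image("wrist"); cv2.imwrite("pics/f1.png",im)
O=np.array([.576,-.0934]);y=.161;Rz=np.array([[np.cos(y),-np.sin(y)],[np.sin(y),np.cos(y)]])
x0,y0=proj(c,[.576,-.095,.046])[0].astype(int); print(x0,y0)
g=cv2.cvtColor(im,6)
# cube screws: bright small blobs on the black top face
exp=[[sx*.0195,-.001+sy*.0163] for sx in(-1,1) for sy in(-1,1)]
for e in exp:
    w=O+Rz@np.array(e); u,v=proj(c,[*w,.046])[0].round().astype(int); p=g[v-6:v+7,u-6:u+7].astype(float)
    m=p>(p.min()+0.6*(p.max()-p.min())); q=np.argwhere(m).mean(0)+[v-6,u-6]
    L=(plane(c,[[q[1],q[0]]],.046)[0,:2]-O)@Rz; print(np.round(e,4),"->",L.round(4),m.sum(),p.max())
cv2.imwrite("pics/f1c.png",im)
m=cv2.inRange(cv2.cvtColor(im,cv2.COLOR_BGR2HSV),(140,40,40),(179,255,255))
for k in cv2.findContours(m,0,2)[0]:
    if cv2.contourArea(k)>200: print("window",((plane(c,[cv2.minEnclosingCircle(k)[0]],.046)[0,:2]-O)@Rz).round(4))
E
```

```text
25.25 [ 0.5819 -0.1134  0.1719] F [-1.   0.4  0. ] T [-0.09   0.103  0.017] yaw 0.035 0.3814028352111952 0.0 [-0.28  0.45  0.54  1.75 -0.27  1.01  0.4 ]
309 168
[-0.0195 -0.0173] -> [-0.0213 -0.0196] 79 162.0
[-0.0195  0.0153] -> [-0.0232  0.0158] 56 171.0
[ 0.0195 -0.0173] -> [ 0.0212 -0.019 ] 84 162.0
[0.0195 0.0153] -> [0.023  0.0152] 74 255.0
window [-0.0004 -0.0007]
```

The cube is seated at fixture (-0.4, -0.7) mm, which puts it against both the fence and the stop. The free-air torque reads zero, which confirms about 13 N of clamping, and the robot is clear. Handing in.

```bash
python3 -c "
from cell import arm
print(arm.sign_off())"
```

```text
the job is handed in; nothing more can be done
None
```

I handed the job in with the middle-sized filter cube seated against the end stop and fence, the eccentric clamped at an estimated 13 N (the measured angle suggested less), and the robot clear; the sign-off returned no verdict.

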